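Switch the rocker gate of the valve-ball feeder

TASK

The three brass valve balls waiting in the feeder must go down the other lane, not the one the blue rocker gate is set to now. Push the gate's raised end down by its orange pad so that it rocks over its pivot and stays there, then press the red stop button fully down and hold it until all three balls have run into that lane. Let go at the end, and do not touch the balls or disturb anything else on the bench.

Things in the scene. Friction and masses are not known exactly. Their poses are not given: they have to be found in the camera images.
- feeder: two-lane gravity ball feeder, fixed to the bench; nothing on it is over 160 mm high. Origin: on the bench (z = 0) under the gate's pivot; +x points up the infeed trough (away from the robot at yaw 0), +y to the left lane, z up. Grey base plate 8 mm thick, x -170 to 230, y -170 to 170 mm. The infeed trough meets the gate's middle from +x; the outlet lanes start at the gate's two ends and run to -x.
- infeed (a point): middle of the infeed trough's floor at its low end beside the gate, 101 mm high, at feeder x = 19 mm, y = 0. The trough runs to x = 215 along feeder +x, rising 8 degrees; 36 mm wide inside, 42 outside, walls 22 mm. The three balls wait in it, centres at about x = 61, 93 and 125 mm, tops up to 149 mm high.
- lane_left (a point): middle of the left lane's floor at its closed front end, 34 mm high, at feeder x = -150, y = 125 mm. The lane is 38 mm wide inside and rises 8 degrees from here along feeder +x to x = 26, past the gate's left end; walls under 85 mm high, and beside the gate's end a slanting deflector 102 mm high. Three balls come to rest in it with centres at about x = -133, -101 and -69 mm.
- lane_right (a point): the same point of the right lane, feeder x = -150, y = -125 mm; otherwise as lane_left
- gate (a joint): tilt of the rocker gate: blue channel 190 mm long along feeder y, 50 wide, walls 34, pivoted at its middle seesaw-like, axis along feeder x, 85 mm high. 0 = level; +0.24 rad = left (+y) end fully down, feeds the left lane; -0.24 = right lane. Starts down on either side. Top-heavy (dark steel weight bar in front, 146 mm high): once past level it falls fully over and stays; about 1 N on a pad.
- pad_left (a point): centre of the top of the orange finger pad at the gate's left (+y) end, robot side: 44 mm along feeder x, 36 along y, 4 thick. At feeder x = -48; y = 58 mm and 134 mm high when this end is up, y = 74 and 102 mm high when down. Free space under it and to -x; the lane's inner wall (y 103 to 106 mm, top below 75 mm high) is beside it.
- pad_right (a point): centre of the top of the same orange pad at the gate's right (-y) end: feeder x = -48; y = -58 mm and 134 mm high when this end is up, y = -74 and 102 mm high when down
- stop (a joint): downward travel (m) of the spring-loaded ball stop. 0 = up: its steel plate stands 16 mm above the trough floor and holds the balls back. 0.020 = fully down: the plate is under the floor and the balls run out, all three within about 2 s. Balls pass once it is past about 0.016. Moves vertically, 1.5 N to start, 4 N fully down; springs up when let go.
- stop_top (a point): centre of the top of the stop's round red button, 28 mm diameter, at feeder x = 80, y = -60 mm; 148 mm high when up, 128 when fully down. The outside of the trough wall is 39 mm from its centre towards +y.
- ball_0: bored brass valve ball, 32 mm diameter, about 80 g, dark 15 mm bore; origin at its centre. Waits first, against the stop plate.
- ball_1: bored brass valve ball, 32 mm diameter, about 80 g, dark 15 mm bore; origin at its centre. Waits second.
- ball_2: bored brass valve ball, 32 mm diameter, about 80 g, dark 15 mm bore; origin at its centre. Waits third.
- waste_a: bystander left of the feeder: sink lever waste valve standing upright, steel, 98 mm high, flange 114 mm diameter on top, foot 52 mm diameter, lever with black grip sticking out 220 mm along its +y at 40 mm height; origin under its centre
- waste_b: bystander far right: a second lever waste, same shape
- flange: bystander right of the feeder: steel flange cup, 84 mm diameter, 26 mm high; origin under its centre
- gasket: bystander on the feeder's base plate between the lanes, robot side of the gate: black rubber ring, 52 mm diameter, 6 mm high; origin under its centre
- pliers: bystander at the right: pliers with black grips, 200 mm long, 12 mm high, lying flat; origin at the pivot on the underside
- grease: bystander at the left: teal grease tube with black cap, 170 mm long, 32 mm high, lying; origin under its middle
- carton: bystander far left: small open cardboard carton 60 x 60 x 85 mm; origin under its centre

How it is judged:
By the outcome, as a careful person would: the job done as asked, in the order asked, and still so for the second after the job is handed in, with the robot touching nothing.
It also fails if it takes over 45 s, if anything falls off the work surface, if the arm or the gripper's body presses on something with over 40 N, if the wrist force passes 120 N, or if a joint passes its speed limit or range.

ROBOT

A 6-joint arm with a two-finger parallel gripper is mounted at the origin on the work surface. World frame = base frame: x ahead of the robot, y to its left, z up, the work surface at z = 0. Lengths are in m, angles in rad, forces in N, time in s.
With the tool pointing down it reaches from about 0.375 to 0.975 m from the base axis. Payload 3.8 kg.
Tool frame: the origin (TCP) lies midway between the tips of the shut fingers; the grasp point (between the pads) lies 19 mm behind it; x points along the fingers, y is the direction in which the jaws open and shut, and the axes are right-handed (so a half turn about x gives the same grasp; the last joint's range is limited). The gripper opens to 88 mm and grips with 3 to 60 N. Pads are 18 mm wide; open, the fingers measure 123 mm over their backs; the gripper's body (75 mm by 187 mm) begins 45 mm behind the grasp point.
Start: joints at [-1.37, 0.264, 1.604, -0, 1.274, -0.037], TCP at [0.159, -0.656, 0.239] pointing down, gripper open.
Joint ranges: [-2.63, 2.63], [-0.94, 2.18], [0.31, 2.57], [-1.31, 4.45], [0, 2.66], [-2.55, 2.55]. Speed limits (rad/s): [2.57, 2.57, 3.14, 3.14, 3.14, 3.14].

INTERFACE

Orientations are given as a rotation vector (axis times angle).
In Python, from cell import manip, inverse_kinematics, cams, order gives the robot as it stands. Calls block until the motion is done:
- manip.move_pose(position, orientation): joint-space move of the TCP to a pose.
- manip.move_linear(position, rate=0.15, rot=None): straight line of the TCP; rot=None keeps the orientation; rate is the mean speed in m/s.
- manip.set_joints(angles): joint-space move.
- manip.set_gripper(opening, force=None): finger opening in m; force is the grip in N (None keeps the last); returns when the fingers have stopped.
- manip.dwell(seconds).
- inverse_kinematics(position, orientation): joint angles nearest the present ones, or None.
- manip.state(): the state.
- cams.capture(name): name is "scene" or "top"; returns a dict with "image" (400x640x3 uint8, blue, green, red), "z_map" (400x640 float32, m along the optical axis (not along the pixel's ray), 0 where there is no reading), "intrinsics" (3x3 intrinsics, pixels), "k1" (the pictures are not rectified: a ray, as slopes to the right and down, at radius r is drawn at 1 + k1 r^2 times it, then the intrinsics apply), "position" and "orientation" of the camera in the world. Camera axes: x right, y down, z forward; pixel columns grow to the right and rows downward; lengths in m; the calibration is good to about 2 mm. A picture is of the moment at which its call begins.
A pose or a line that the arm cannot do raises manip.IKError and nothing moves.
- order.close_job(): hands the job in, once; it reports no verdict.
The state is a dict: "clock": time; "joint_pos": joint angles; "joint_velocities": joint speeds; "tau": joint torques, N m; "tool_pos": TCP position; "tcp_rot": TCP orientation; "contact_force": force on the tool from outside, world axes, zero at the start; "moment": the same for the moment, N m; "gripper_width": finger opening in m.
Only numpy, scipy, OpenCV 4.12 (cv2) and the standard library are available. Lean on these libraries where they do the work, as an engineer would, in place of code of your own. Each camera call takes 0.05 s, during which the arm holds its last target.

## Working session

There is one attempt and no reset: what is moved stays moved. The work goes in short steps, each a Python script; the robot and the scene stay as the last script left them, time stands still between calls to the robot, and variables do not carry over. Pictures are saved under pics/ and viewed, and the job is handed in when it is done.

```bash
ls; mkdir -p pics
python3 - <<'E'
from cell import manip,cams
import cv2,numpy as np
for n in("scene","top"):
    c=cams.capture(n); cv2.imwrite(f"pics/{n}0.png",c["image"]); np.savez(f"{n}0.npz",**c)
    print(n,c["intrinsics"],c["k1"],c["position"],c["orientation"])
s=manip.state();print(s["clock"],s["tool_pos"],s["tcp_rot"],s["contact_force"])
E
```

```text
pics
scene [[443.06077304   0.         318.50876626]
 [  0.         443.06077304 195.64322102]
 [  0.           0.           1.        ]] -0.07758172163562005 [1.09079344 0.66727806 1.49392797] [-1.00808627 -2.67155645  0.7643504 ]
top [[422.31306809   0.         313.94022653]
 [  0.         422.31306809 197.9563905 ]
 [  0.           0.           1.        ]] -0.056934683158162656 [3.48836145e-01 7.96860979e-04 1.36846174e+00] [-2.13065073  2.13394466 -0.1916565 ]
0.1 [ 0.15888639 -0.65539625  0.23751835] [ 2.09591234  0.25251686 -2.09624876] [ 0.30591072  0.04413923 -0.21547951]
```

View pics/scene0.png

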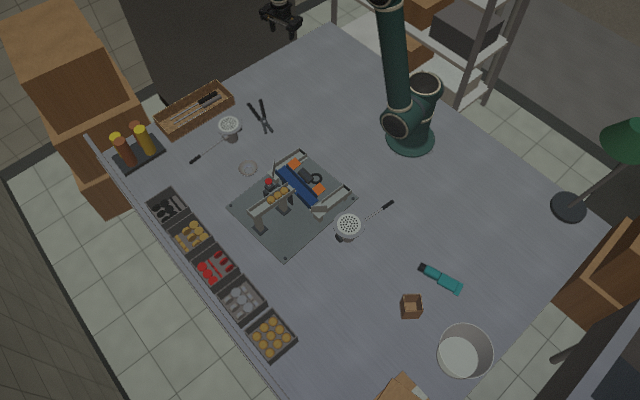

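View pics/top0.png

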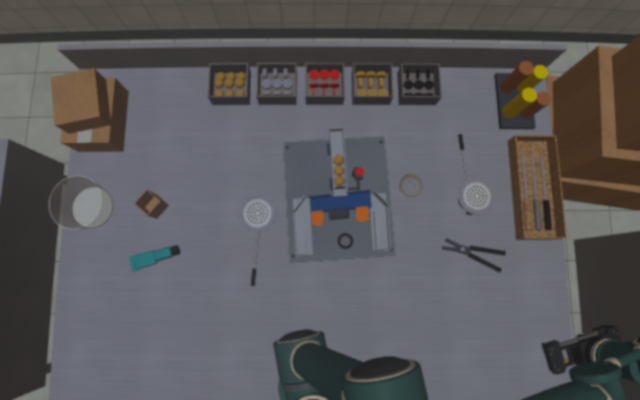

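The top view shows the feeder with the base plate around (340,200), orange pads at (318,218) and (362,213), the red button at (359,172), and the balls at about (340,160–185). Next I'll measure these.

```bash
cat > h.py <<'E'
import numpy as np,cv2
from scipy.spatial.transform import Rotation as R
def rays(c,uv):
    K=c["intrinsics"];D=np.array([float(c["k1"]),0,0,0,0])
    p=cv2.undistortPoints(np.float64(uv).reshape(-1,1,2),K,D).reshape(-1,2)
    d=np.c_[p,np.ones(len(p))]
    return R.from_rotvec(c["orientation"]).apply(d)   # unit optical-axis depth
def onplane(c,uv,z):
    d=rays(c,uv);o=c["position"]; return o+d*((z-o[2])/d[:,2])[:,None]
def bydepth(c,uv):
    uv=np.float64(uv).reshape(-1,2);z=c["z_map"][uv[:,1].round().astype(int),uv[:,0].round().astype(int)]
    return c["position"]+rays(c,uv)*z[:,None]
def tri(c1,p1,c2,p2):
    d1=rays(c1,[p1])[0];d2=rays(c2,[p2])[0]
    A=np.c_[d1,-d2];t=np.linalg.lstsq(A,c2["position"]-c1["position"],rcond=None)[0]
    a=c1["position"]+d1*t[0];b=c2["position"]+d2*t[1]; return (a+b)/2,np.linalg.norm(a-b)
def blobs(c,lo,hi,roi,amin=8):
    hsv=cv2.cvtColor(c["image"],cv2.COLOR_BGR2HSV);m=cv2.inRange(hsv,lo,hi)
    x0,y0,x1,y1=roi;k=np.zeros_like(m);k[y0:y1,x0:x1]=m[y0:y1,x0:x1]
    n,l,s,ce=cv2.connectedComponentsWithStats(k)
    out=[]
    for i in range(1,n):
        if s[i,4]>=amin:
            v,u=np.where(l==i);P=bydepth(c,np.c_[u,v]);out.append((ce[i],s[i,4],np.median(P,0)))
    return out
E
python3 - <<'E'
from h import *
np.set_printoptions(precision=4,suppress=True)
for n,roi in(("scene",(220,140,370,270)),("top",(280,125,400,270))):
    c=dict(np.load(n+"0.npz"))
    for nm,lo,hi in(("orange",(5,170,120),(14,255,255)),("red",(0,150,80),(4,255,255)),("red2",(172,150,80),(180,255,255)),("brass",(14,90,80),(30,255,255)),("blue",(105,120,50),(125,255,255))):
        for b in blobs(c,lo,hi,roi): print(n,nm,b[0],b[1],b[2])
    im=c["image"];x0,y0,x1,y1=roi
    cv2.imwrite(f"pics/{n}0z.png",cv2.resize(im[y0:y1,x0:x1],None,fx=4,fy=4,interpolation=cv2.INTER_CUBIC))
E
```

```text
scene orange [293.8625 163.2125] 80 [ 0.5188 -0.1432  0.1341]
scene orange [318.4198 188.4815] 81 [ 0.5106 -0.0107  0.1015]
scene red [268.1389 180.6111] 36 [ 0.6457 -0.1367  0.1492]
scene red [222.4667 259.8   ] 15 [ 0.9421 -0.0347  0.0559]
scene red [228.6154 266.4615] 13 [0.94   0.0017 0.0568]
scene brass [277.0537 194.7383] 149 [ 0.6566 -0.0726  0.1387]
scene blue [297.3815 185.7909] 464 [ 0.5584 -0.0767  0.0927]
scene blue [301.0714 178.7857] 14 [ 0.5383 -0.0789  0.1179]
top orange [361.95 213.7 ] 120 [ 0.518  -0.1467  0.1366]
top orange [317.2294 217.9817] 109 [ 0.5103 -0.0146  0.1037]
top red [359.0789 171.5263] 38 [ 0.643  -0.1393  0.1502]
top red2 [360.2 169.1] 10 [ 0.6521 -0.1438  0.1495]
top brass [338.5412 170.1598] 194 [ 0.6498 -0.0797  0.1404]
top blue [340.4555 201.0611] 753 [ 0.5638 -0.0883  0.094 ]
```

View pics/scene0z.png

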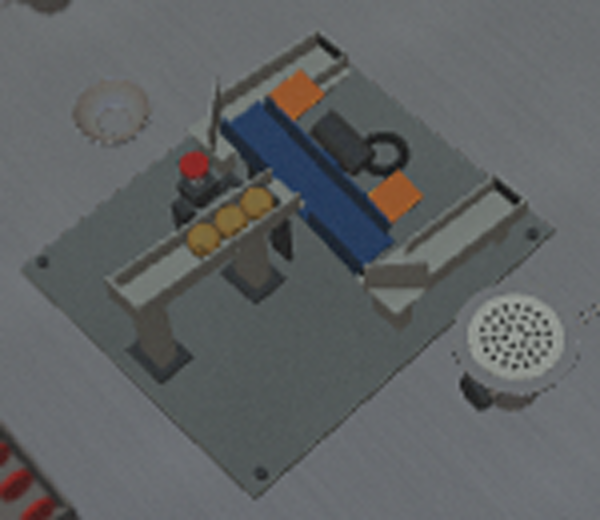

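View pics/top0z.png

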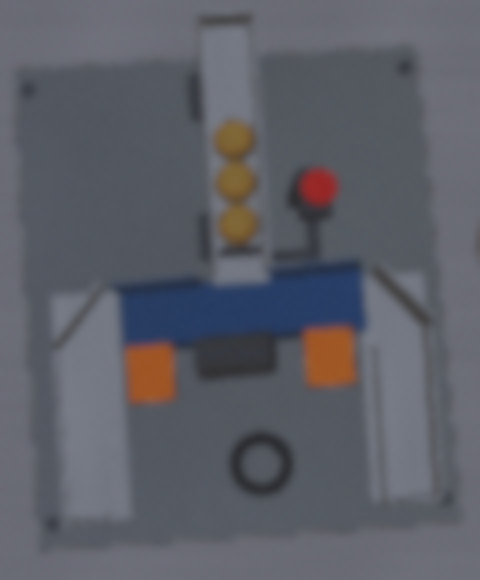

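Run:
```python
from h import *
np.set_printoptions(precision=4,suppress=True)
s=dict(np.load("scene0.npz"));t=dict(np.load("top0.npz"))
names=["padR(up)","padL(down)","stop"]
S=[(293.86,163.21),(318.42,188.48),(268.14,180.61)];T=[(361.95,213.7),(317.23,217.98),(359.2,171.2)]
L=np.array([[-.048,-.058],[-.048,.074],[.08,-.06]]);Z=[.134,.102,.148]
W=[];
for n,a,b,z in zip(names,S,T,Z):
    p,g=tri(s,a,t,b);pp=onplane(s,[a],z)[0];pq=onplane(t,[b],z)[0];print(n,p,g,pp,pq);W.append((pp+pq)[:2]/2)
W=np.array(W)
r,_,=[None,None]
a=L-L.mean(0);b=W-W.mean(0)
yaw=np.arctan2((a[:,0]*b[:,1]-a[:,1]*b[:,0]).sum(),(a*b).sum())
c,si=np.cos(yaw),np.sin(yaw);Rm=np.array([[c,-si],[si,c]]);o=W.mean(0)-Rm@L.mean(0)
print("yaw",yaw,"origin",o,"res mm",(W-(L@Rm.T+o))*1000)
```

```text
padR(up) [ 0.5187 -0.1463  0.1314] 0.002530962664344481 [ 0.519  -0.1437  0.134 ] [ 0.5192 -0.147   0.134 ]
padL(down) [ 0.5104 -0.0145  0.099 ] 0.002187050700385914 [ 0.511  -0.0122  0.102 ] [ 0.5107 -0.0153  0.102 ]
stop [ 0.6448 -0.1396  0.1453] 0.001483568033280636 [ 0.6453 -0.1373  0.148 ] [ 0.6446 -0.1399  0.148 ]
yaw 0.06199057412288788 origin [ 0.5627 -0.0843] res mm [[ 0.6893 -0.2149]
 [ 0.625  -0.3459]
 [-1.3143  0.5608]]
```

The measurements agree. Pad heights come out at 0.131–0.137 (right, up) and 0.099–0.104 (left, down), and the fit residual is at most 1.4 mm. So the gate feeds left now, and I need to push the right pad. I'll shut the fingers and push with the jaw axis along feeder x, which gives a slim profile in y.

```bash
cat >> h.py <<'E'
yaw=0.0620;O=np.array([0.5627,-0.0843])
def F(x,y,z):
    c,s=np.cos(yaw),np.sin(yaw);return np.array([O[0]+c*x-s*y,O[1]+s*x+c*y,z])
def ROT(sg):
    y=sg*np.array([np.cos(yaw),np.sin(yaw),0]);x=np.array([0,0,-1.]);return R.from_matrix(np.c_[x,y,np.cross(x,y)]).as_rotvec()
E
python3 - <<'E'
from h import *
from cell import manip,inverse_kinematics,cams
np.set_printoptions(precision=4,suppress=True)
q=None
for sg in(1,-1):
    j=inverse_kinematics(F(-.054,-.066,.23),ROT(sg));print(sg,j)
    if j is not None and (q is None or abs(j[5])<abs(q[0][5])): q=(j,sg)
sg=q[1]
manip.set_gripper(0.0)
manip.move_pose(F(-.054,-.066,.23),ROT(sg))
s=manip.state();print(sg,s["clock"],s["tool_pos"],F(-.054,-.066,.23),s["contact_force"],s["gripper_width"])
f0=np.array(s["contact_force"])
manip.move_linear(F(-.054,-.066,.145),rate=.12)
for z in np.arange(.140,.1069,-.004):
    manip.move_linear(F(-.054,-.066,z),rate=.04)
    s=manip.state();f=np.array(s["contact_force"])-f0;print(round(z,3),s["tool_pos"][2],f)
    if abs(f).max()>12: print("STOP");break
manip.dwell(.3)
print(manip.state()["clock"],manip.state()["contact_force"])
c=cams.capture("scene");cv2.imwrite("pics/push.png",cv2.resize(c["image"][120:290,200:380],None,fx=4,fy=3.5))
E
```

```text
1 [-0.3374  0.0053  1.9119  0.      1.2245 -0.3994]
-1 None
1 3.6 [ 0.5129 -0.1543  0.2301] [ 0.5129 -0.1535  0.23  ] [-0.8298  0.3611  0.5718] 0.0008572399302125786
0.14 0.14028388030739117 [1.0612 0.1174 0.0857]
0.136 0.13582269558904322 [ 1.2856  0.3335 -0.4847]
0.132 0.1315590589891485 [0.5139 0.0224 0.2668]
0.128 0.12753783978233413 [ 0.7873  0.2149 -1.3083]
0.124 0.12355409748328812 [ 0.4341  0.0631 -1.0934]
0.12 0.11960755799928051 [ 0.9569  0.3306 -0.5722]
0.116 0.11559505323725171 [ 0.8932 -0.243  -0.2796]
0.112 0.11161386209225993 [ 0.5352 -0.4342 -0.3366]
0.108 0.1076483548830115 [ 1.0914 -0.9384  0.2014]
7.0333 [0.3884 0.5795 0.6631]
```

View pics/push.png

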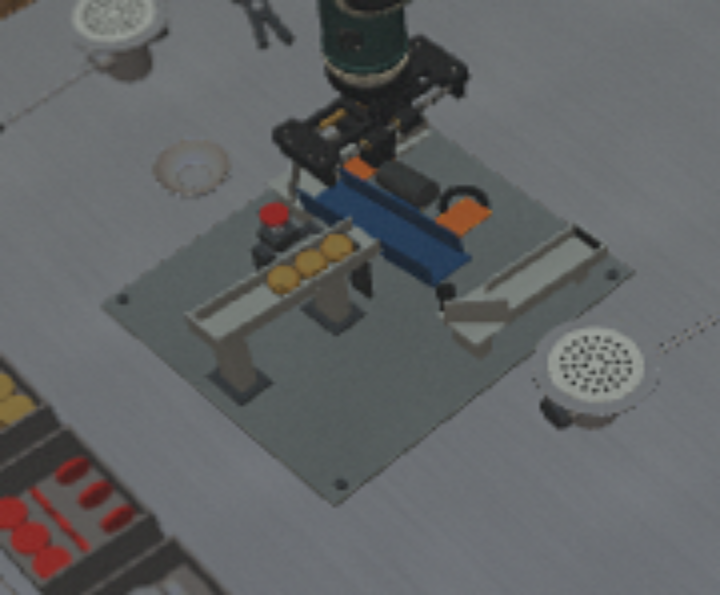

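The view shows the gate rocked over: the left end and its pad at (463,215) are now up, and the stop button at (273,214) is clear. Next I'll retreat, confirm the gate, then press the stop.

Run:
```python
from h import *
from cell import manip,cams
np.set_printoptions(precision=4,suppress=True)
manip.move_linear(F(-.054,-.066,.19),rate=.12)
manip.move_linear(F(.08,-.06,.19),rate=.12)
manip.dwell(.2)
c=cams.capture("scene")
for b in blobs(c,(5,170,120),(14,255,255),(220,140,370,220)): print("pad",b[0],b[1],b[2])
s=manip.state();f0=np.array(s["contact_force"]);print(s["clock"],s["tool_pos"],F(.08,-.06,.19))
manip.move_linear(F(.08,-.06,.154),rate=.08)
z=.150
while z>.1225:
    manip.move_linear(F(.08,-.06,z),rate=.05)
    s=manip.state();f=np.array(s["contact_force"])-f0;print(round(z,4),round(s["tool_pos"][2],4),f)
    if f[2]>9: break
    z-=.0025 if z>.1305 else .0015
print(manip.state()["clock"])
manip.dwell(2.5)
s=manip.state();print(s["clock"],s["tool_pos"],np.array(s["contact_force"])-f0)
for n,r in(("scene",(200,120,380,290)),("top",(280,125,400,270))):
    c=cams.capture(n);cv2.imwrite(f"pics/{n}_press.png",cv2.resize(c["image"][r[1]:r[3],r[0]:r[2]],None,fx=4,fy=3.5))
    for b in blobs(c,(14,90,80),(30,255,255),r): print(n,b[0],b[1],b[2])
```

```text
pad [291.1455 165.9636] 55 [ 0.5224 -0.1581  0.1031]
pad [315.2647 181.3824] 68 [ 0.5119 -0.0278  0.1358]
9.4333 [ 0.6459 -0.1394  0.1903] [ 0.6463 -0.1392  0.19  ]
0.15 0.1501 [-1.4171 -0.266  -0.6395]
0.1475 0.1477 [-0.2474  0.1459  0.2331]
0.145 0.145 [ 0.2605 -1.0701  0.6452]
0.1425 0.1423 [ 0.3587 -0.8551  0.5996]
0.14 0.1398 [-0.9079  0.3571  1.5006]
0.1375 0.1373 [ 0.4455 -0.2167  1.8889]
0.135 0.1349 [ 0.248  -1.2444  1.7271]
0.1325 0.1325 [ 0.0315 -0.3806  2.2805]
0.13 0.13 [-0.2993 -0.0578  3.7795]
0.1285 0.1286 [-0.0627 -0.4679  3.4078]
0.127 0.1284 [-2.9024  0.1904  8.5795]
0.1255 0.1283 [-5.8177  0.3267 14.593 ]
13.0333
15.5333 [ 0.6465 -0.1393  0.1283] [-5.9979  0.4571 14.7993]
scene [296.3077 154.1282] 78 [ 0.4558 -0.2129  0.0663]
scene [254.9167 172.6667] 12 [ 0.6853 -0.1499  0.2241]
scene [202.5139 234.5   ] 72 [ 0.9375 -0.1702  0.0438]
top [385.8462 234.    ] 13 [ 0.4645 -0.2274  0.0715]
top [385.5172 243.7586] 29 [ 0.4344 -0.2251  0.0666]
```

View pics/scene_press.png

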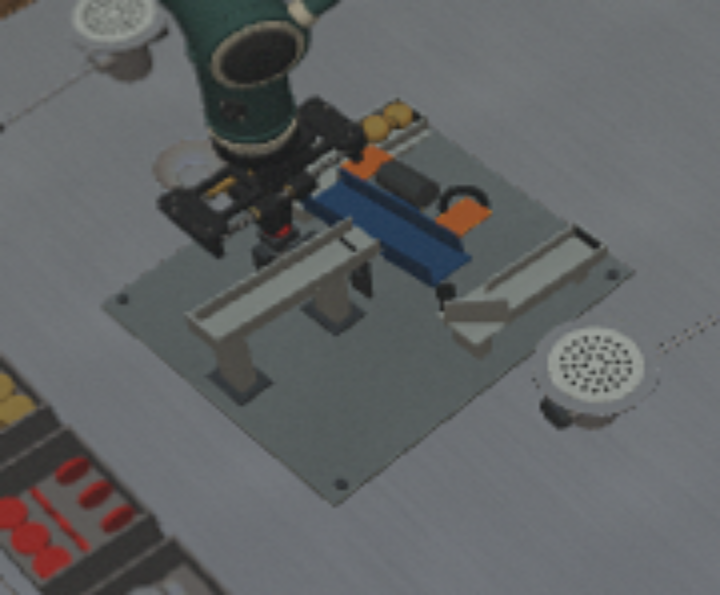

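View pics/top_press.png

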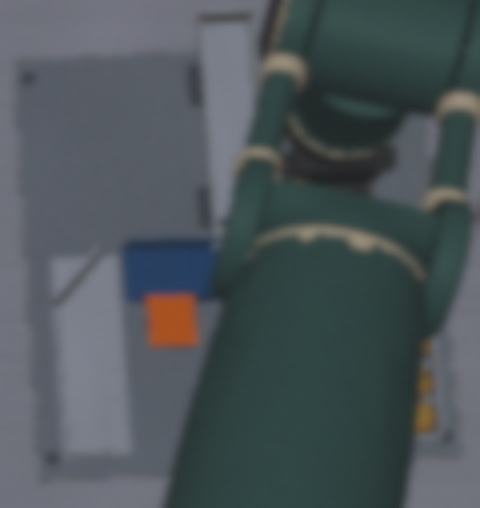

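The trough is empty. The top view shows all three balls in the right lane, at (425,347), (425,380) and (425,418), partly hidden by the arm. Next I'll let go and check.

Run:
```python
from h import *
from cell import manip,cams
np.set_printoptions(precision=4,suppress=True)
manip.dwell(.5)
manip.move_linear(F(.08,-.06,.155),rate=.06)
manip.move_linear(F(.08,-.06,.25),rate=.15)
manip.set_joints([-1.37,.264,1.604,0,1.274,-.037])
manip.dwell(.3)
s=manip.state();print(s["clock"],s["contact_force"],s["joint_velocities"])
for n,r in(("scene",(200,100,380,270)),("top",(280,125,400,270))):
    c=cams.capture(n);cv2.imwrite(f"pics/{n}_end.png",cv2.resize(c["image"][r[1]:r[3],r[0]:r[2]],None,fx=4,fy=3.5)); cv2.imwrite(f"pics/{n}_endfull.png",c["image"])
    for nm,lo,hi in(("orange",(5,170,120),(14,255,255)),("red",(0,150,80),(4,255,255)),("brass",(14,90,80),(30,255,255))):
      for b in blobs(c,lo,hi,r): print(n,nm,b[0],b[1],b[2])
for x in(-.133,-.101,-.069):print("expect",F(x,-.125,.05))
```

```text
20.375 [-0.3024  0.0562 -0.0532] [-0.0047  0.0002 -0.0016 -0.0021  0.0001  0.0005]
scene orange [291.1818 165.8545] 55 [ 0.5216 -0.16    0.1023]
scene orange [315.3824 181.2941] 68 [ 0.5126 -0.0269  0.1355]
scene red [268.0857 180.5429] 35 [ 0.6457 -0.1377  0.1495]
scene red [216.2667 253.0667] 15 [ 0.9424 -0.0695  0.0556]
scene red [222.375 260.   ] 16 [ 0.9426 -0.0348  0.0541]
scene red [211.5789 264.5263] 19 [ 0.9799 -0.0584  0.0303]
scene red [202.8367 265.9796] 49 [ 1.0064 -0.0703  0.0342]
scene red [228.5    266.6429] 14 [0.9402 0.0008 0.0545]
scene brass [211.4024 105.4634] 82 [ 0.5514 -0.6951  0.036 ]
scene brass [293.123  156.2541] 122 [ 0.4718 -0.2113  0.0677]
scene brass [202.5753 234.5342] 73 [ 0.9373 -0.1696  0.0424]
top orange [365.625  214.7596] 104 [ 0.5196 -0.1625  0.1035]
top orange [322.576 216.144] 125 [ 0.5119 -0.0318  0.1362]
top red [359.1176 171.2059] 34 [ 0.645  -0.1393  0.1496]
top brass [382.8503 233.5829] 187 [ 0.4651 -0.218   0.0697]
expect [ 0.4377 -0.2173  0.05  ]
expect [ 0.4696 -0.2153  0.05  ]
expect [ 0.5016 -0.2133  0.05  ]
```

View pics/top_end.png

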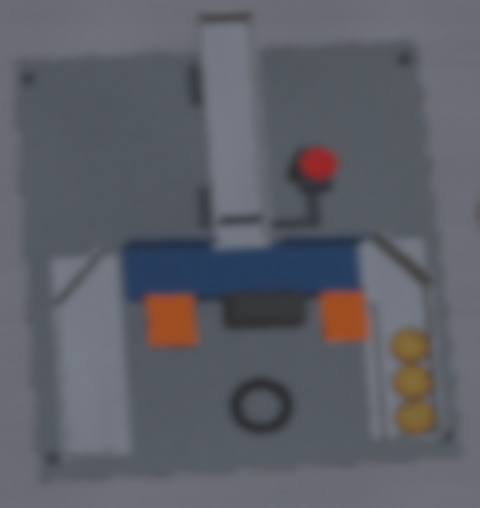

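View pics/top_endfull.png

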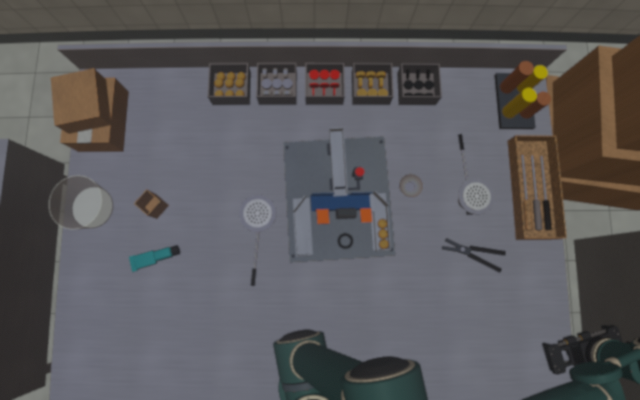

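The final view shows all three balls at rest in the right lane at (410,346), (412,381) and (415,416). The stop has sprung back up, the gate is down on the right, and the bystanders are where they were. I'll hand the job in.

```bash
python3 -c "
from cell import order,manip
print(order.close_job(),manip.state()['clock'])"
```

```text
the job is handed in; nothing more can be done
the job is handed in; nothing more can be done
```

All three balls are in the right lane, and the job was handed in at about 20.5 s on the robot's clock.

- **Gate:** it was set to the left lane, so I pushed the right orange pad down with the shut fingers at about 1 N. It rocked over and stayed: the final view puts the right pad at 0.10 m and the left at 0.136 m, matching the given heights.
- **Stop:** I pressed the red button to its end stop at TCP z = 0.128 m, with about 15 N on the tool. I held it there for about 3 s, then released it, and the button is back up at 0.15 m.
- **Last checks:** the trough is empty, and the middle of the three balls sits within about 5 mm of where it should be. By eye, the bystanders have not moved in the top view. The arm is back at its start pose and touching nothing, with the fingers shut.
- **Disagreements:** the two cameras differed by 2–3 mm in the sideways position of the pads and button. That is slightly over the stated 2 mm calibration, and it did not affect the result. No check failed.

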